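# Roll the shaft blank into the V-block and butt it on the end stop

## Task

With your fingertips, gently roll the round black shaft blank across the white plate by pushing its side until it drops into the steel V-block, then push on its end so that it slides along the groove and butts against the blue end stop. Do not grip or lift the bar, do not shove it hard, and leave the other things alone; finish with the bar at rest in the V, touching nothing.

Things in the scene. Friction and masses are not known exactly. Their poses are not given: they have to be found in the camera images.
- bar: the round black shaft blank: smooth black-anodised aluminium cylinder, 36 mm diameter, 150 mm long, about 0.4 kg, lying on the white plate across the way to the V; it rolls on a little after a push. Origin at its centre, half-way along the axis (48 mm above the bench while on the plate); its own y axis is the bar's axis; its x and z axes turn as it rolls.
- station: fixed station, placed and turned differently each time: flat white plate on a stone base with a steel V-block let into its far edge. Origin on the bench; x from plate to V (the way to roll), y along the groove to the end stop, z up. Plate top at z = 30 mm, x -130 to +60, y -180 to +160 mm. The bar starts some 100 to 145 mm before the groove, up to 7 degrees askew.
- lip (a point): a point on the V-block's near lip, flush with the plate's top and edge (station x = 60, y = 0, z = 30 mm); axes as the station's. Pushed over it, the bar drops 9.5 mm into the groove by itself. Beyond the V-block's ends (station y below -85 or above 63 mm) the space past the plate's edge is open down to the bench.
- vee (a point): where the seated bar's axis crosses the groove's mid-length (station x = 77, y = -15, z = 38.5 mm); axes as the station's. The 90 degree groove runs along y from station y -85 to +55 mm, its bottom 25.5 mm below this point; its far flank rises to x = 107, z = 43 mm and stops the bar. The seated bar overhangs the V-block at the end away from the stop.
- stop (a point): centre of the working face of the blue end stop, at the seated bar's axis height; axes as the station's. The stop is an upright plate, station x 62 to 108 mm, y 55 to 63 mm, 55 mm tall. With the bar butted on it the bar's centre is 75 mm from this point in station -y. At the start the bar's end is some 20 to 45 mm short of this face along y.
- ring_gauge: steel ring gauge, 40 mm outside, 18 mm high, on the white plate beside the lane; origin under its centre. A bystander: leave it alone.
- gauge_block: brass-coloured gauge block 35 x 12 x 25 mm high, on the white plate beside the lane; origin under its centre. A bystander: leave it alone.
- ball_master: white 30 mm ball on a thin post on a black 64 mm round foot, 81 mm high; origin under its centre. A bystander: leave it alone.
- scan_part: white cone-like part on a black and blue 90 mm turntable disc, 52 mm high in all; origin under its centre. A bystander: leave it alone.
- oil_jar: amber jar with blue cap, 52 mm across, 70 mm high; origin under its centre. A bystander: leave it alone.
- tip_tray: blue divided tray 110 x 80 x 30 mm; origin under its centre. A bystander: leave it alone.
- driver: blue-handled screwdriver, 160 mm long, lying on the bench. A bystander: leave it alone.
Mind the look-alikes: they are no part of the job. Leave any pink or red look-alike of the bar alone.

How it is judged:
By the outcome, as a careful person would: the job done as asked, in the order asked, and still so for the second after the job is handed in, with the robot touching nothing.
It also fails if it takes over 45 s, if anything falls off the work surface, if the arm or the gripper's body presses on something with over 40 N, if the wrist force passes 120 N, or if a joint passes its speed limit or range.

## Robot

A 6-joint arm with a two-finger parallel gripper is mounted at the origin on the work surface. World frame = base frame: x ahead of the robot, y to its left, z up, the work surface at z = 0. Lengths are in m, angles in rad, forces in N, time in s.
With the tool pointing down it reaches from about 0.3 to 0.875 m from the base axis. Payload 6.4 kg.
Tool frame: the origin (TCP) lies on the mounting face of the last link; the fingertips stand 173 mm ahead of it and the grasp point (between the pads) lies env.hold_point_z ahead of it (env.hold_point_z is the distance from the TCP to the grasp point, in m); z points along the fingers, x is the direction in which the jaws open and shut, and the axes are right-handed (so a half turn about z gives the same grasp; the last joint's range is limited). The gripper opens to 85 mm and grips with 20 to 120 N. Pads are 22 mm wide; open, the fingers measure 114 mm over their backs; the gripper's body (76 mm by 85 mm) begins 54 mm behind the grasp point. The pads swing forward as they close: fully open they stand 13 mm farther back than shut.
Start: joints at [1.013, 0.181, 1.607, -0, 1.354, -0.206], TCP at [0.198, 0.54, 0.405] pointing down, gripper open.
Joint ranges: [-2.99, 2.99], [-0.89, 2.07], [0.3, 2.58], [-1.14, 4.28], [0, 2.63], [-3.12, 3.12]. Speed limits (rad/s): [2.57, 2.57, 3.01, 3.14, 3.14, 3.14].

## Interface

Orientations are given as a unit quaternion [x, y, z, w].
In Python, from bench import monitor, cams, env gives the robot as it stands.
- The arm moves only by the tool play_rows, never from a script. Its argument "increments" is a list of rows, each a list of 3 entries, a list of its own where there are three numbers: the turn, a rotation vector about the tool's x, y, z in units of 6 degrees (1.0 is 6 degrees), then the shift along the tool's x, y, z in units of 25 mm (1.0 is 25 mm), then the closure, from 0 (fully open) to 1 (shut). A call has 1 to 8 rows; each row shifts and turns the commanded pose from where the row before left it, along the tool's axes as they then stand; what a row does not reach is not made up. A row lasts 1/12 s, in which the tool goes at most 41.7 mm and 7.16 degrees, less where a joint would pass 70% of its speed; a pose out of reach is approached as far as the arm can. A call is refused whole if a number of a shift passes 1 or a number of a turn 1, either way. A call with a gripper value outside its range is refused whole. The fingers move at their own pace and stop on an object; the grip force is fixed at half the most. Time passes only in rows, so rows that do not move let the fingers close. It gives the time, the measured TCP pose, the force and the opening at its end, in the units of the state.
- monitor.get_obs(): the state, without advancing time (a new reading comes with each control period).
- cams.capture(name): name is "scene" or "top" or "wrist"; returns a dict with "image" (400x640x3 uint8, red, green, blue), "z_map" (400x640 float32, m along the optical axis (not along the pixel's ray), 0 where there is no reading), "vertical_fov" (degrees; the focal length in pixels is half the picture's height over the tangent of half this angle, whatever the lens; pixels are square), "cx", "cy" (the principal point, pixels), "R" (3x3) and "t" (3): a world point X has camera coordinates R X + t; the wrist camera has in their place "tool_from_camera" (4x4, takes a point from camera to tool coordinates, whose origin is the TCP and whose axes are the tool frame's). Camera axes: x right, y down, z forward; pixel columns grow to the right and rows downward; lengths in m; the calibration is good to about 2 mm. A picture is of the moment at which its call begins: read the wrist's pose just before it.
- env.close_job(): hands the job in, once; it reports no verdict.
The state is a dict: "t": time; "joints": joint angles; "dq": joint speeds; "joint_efforts": joint torques, N m; "position": TCP position; "tool_rot": TCP orientation; "ft_force": force on the tool from outside, world axes, zero at the start; "moment": the same for the moment, N m; "width": finger opening in m.
Only numpy, scipy, OpenCV 4.12 (cv2) and the standard library are available. Lean on these libraries where they do the work, as an engineer would, in place of code of your own. Each camera call takes 0.05 s, during which the arm holds its last target.

## Working session

There is one attempt and no reset: what is moved stays moved. The work goes in short steps, Python scripts to look and compute and a tool call to move; the robot and the scene stay as the last step left them, time stands still between calls to the robot, and variables do not carry over. Pictures are saved under pics/ and viewed, and the job is handed in when it is done.

Besides the shell and the picture viewer there is one more tool, called after ">>>" by a JSON object that holds its "fn" and its "kwargs", one argument or row to a line. play_rows: Moves the arm, as the interface text tells. Its arguments: {"type":"object","properties":{"increments":{"type":"array","items":{"type":"array"}}},"required":["increments"]}

```bash
ls; mkdir -p pics; cat > h.py <<'E'
import numpy as np, cv2
from bench import monitor, cams, env
def grab(n,tag):
    c=cams.capture(n); cv2.imwrite(f'pics/{tag}.png',c['image'][:,:,::-1])
    np.savez(f'{tag}.npz',**{k:v for k,v in c.items()}); return c
def f_of(c): return c['image'].shape[0]/2/np.tan(np.radians(c['vertical_fov'])/2)
def ray(c,u,v):
    f=f_of(c); d=np.array([(u-c['cx'])/f,(v-c['cy'])/f,1.]); R=np.array(c['R']);t=np.array(c['t'])
    return -R.T@t, R.T@d
def onz(c,u,v,z):
    o,d=ray(c,u,v); return o+d*(z-o[2])/d[2]
def proj(c,X):
    p=np.array(c['R'])@X+np.array(c['t']); f=f_of(c); return f*p[0]/p[2]+c['cx'], f*p[1]/p[2]+c['cy']
E
python3 - <<'E'
from h import *
print(monitor.get_obs(), env.hold_point_z)
for n in ['scene','top']:
    c=grab(n,n+'0'); print(n,c['vertical_fov'],c['cx'],c['cy'],c['R'],c['t'])
E
```

```text
pics
{'t': 0.0, 'joints': array([ 1.01268692e+00,  1.81564267e-01,  1.60801532e+00,  1.71310205e-05,
        1.35383443e+00, -2.06288375e-01]), 'dq': array([ 9.50254201e-04, -1.50947158e-03,  1.57558028e-03,  6.59686683e-05,
        1.87734617e-04,  6.54779441e-04]), 'joint_efforts': array([ 4.96648936e-04, -4.44865179e+01, -3.51332545e+01, -3.54006406e-04,
        9.08314192e-03,  2.34636383e-05]), 'position': array([0.19798419, 0.53956385, 0.40376729]), 'tool_rot': array([ 8.19942140e-01,  5.72445681e-01, -8.40938853e-04,  3.49626753e-04]), 'ft_force': array([ 0.88730466, -0.45339509, -0.73966469]), 'moment': array([-0.09007206, -0.00715754,  0.02489254]), 'width': 0.085182170139231} 0.1547
scene 42.45716933002618 319.3305695743737 204.30699686199904 [[-0.78623181  0.61789842 -0.00640975]
 [ 0.38837695  0.48606084 -0.78288454]
 [-0.48062759 -0.61801813 -0.62213399]] [ 0.37519662 -0.1184909   1.78072858]
top 42.53473469998377 321.54626914904145 206.2742969775423 [[-0.00971942 -0.99973117 -0.0210505 ]
 [-0.99537959  0.01168386 -0.09530454]
 [ 0.09552487  0.02002694 -0.99522556]] [0.02095574 0.44674765 1.48547935]
```

View pics/scene0.png

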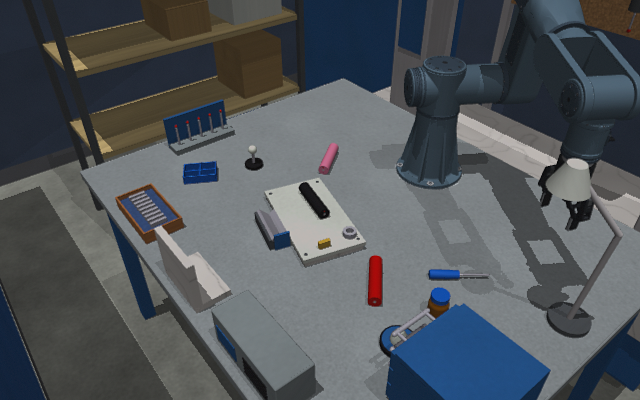

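View pics/top0.png

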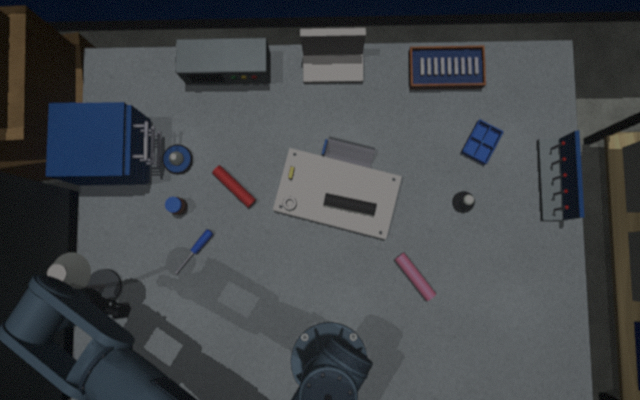

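The top view shows the black bar at (350,204) on the white plate. The V-block is at (350,152), past the plate's far edge, with the blue stop at its left end (326,148). The red rod at (234,187) and the pink rod at (415,277) are look-alikes lying on the bare bench. Next I'll enlarge the station and measure.

```bash
python3 - <<'E'
from h import *
for n,(u0,u1,v0,v1) in {'top0':(260,420,130,250),'scene0':(240,380,160,270)}.items():
    c=np.load(n+'.npz'); im=c['image'][:,:,::-1]
    cv2.imwrite(f'pics/{n}_crop.png',cv2.resize(im[v0:v1,u0:u1],None,fx=5,fy=5,interpolation=cv2.INTER_CUBIC))
c=np.load('top0.npz'); im=c['image']
g=im.min(2).astype(int)
sub=np.zeros_like(g,bool); sub[140:245,265:410]=1
# plate mask
m=((g>130)&sub).astype(np.uint8)
cs,_=cv2.findContours(m,cv2.RETR_EXTERNAL,cv2.CHAIN_APPROX_NONE)
k=max(cs,key=cv2.contourArea)
W=np.array([onz(c,u,v,0.030)[:2] for u,v in k[:,0]],np.float32)
print('plate',cv2.minAreaRect(W*1000))
b=((im.max(2)<60)&sub).astype(np.uint8)
n,l,st,ce=cv2.connectedComponentsWithStats(b)
for i in range(1,n):
    if st[i,4]>10: print(st[i],ce[i])
i=1+np.argmax(st[1:,4]); ys,xs=np.nonzero(l==i)
W=np.array([onz(c,u,v,0.048)[:2] for u,v in zip(xs,ys)],np.float32)
print('bar',cv2.minAreaRect(W*1000), W.mean(0))
E
```

```text
plate ((369.5382385253906, -132.3328399658203), (0.0, 0.0), 0.0)
[324 194  52  21 573] [349.65095986 204.08551483]
bar ((449.6850280761719, -65.2396469116211), (146.05279541015625, 32.79164505004883), 77.3321533203125) [ 0.44980493 -0.06531242]
```

View pics/top0_crop.png

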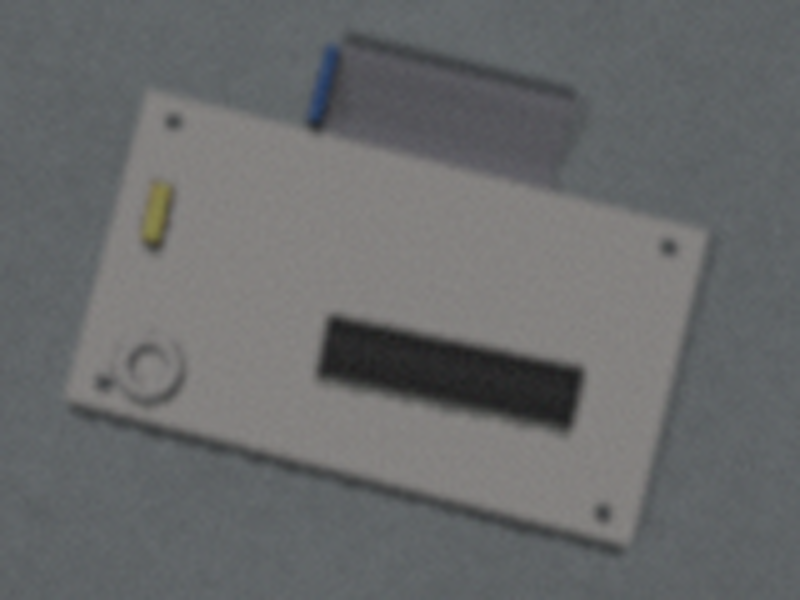

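View pics/scene0_crop.png

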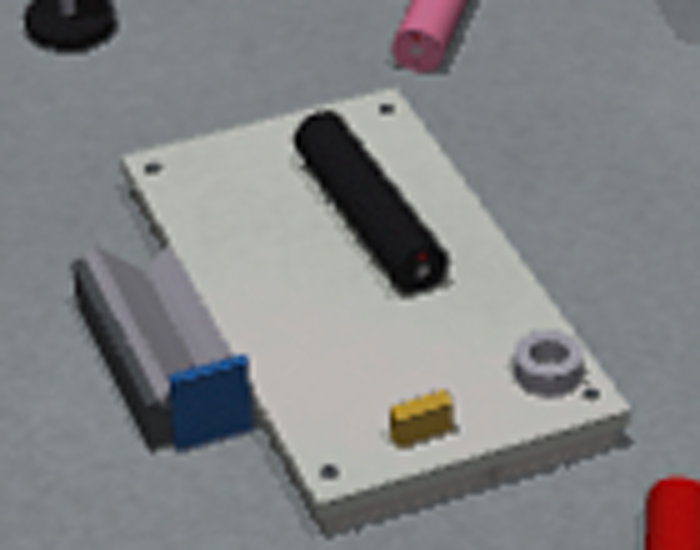

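The crop confirms it: the bar is the black cylinder lying on the plate, the gauge block and ring are on the stop side, and the V is at the far edge. The plate mask came out degenerate because the top image is darker than I assumed, so I'll lower its threshold.

```bash
python3 - <<'E'
from h import *
c=np.load('top0.npz'); im=c['image'].astype(int)
warm=(im[...,0]-im[...,2]); print(im[180,350],im[230,250],im[150,350])
sub=np.zeros(im.shape[:2],bool); sub[135:250,262:412]=1
m=((warm>-1)&(im.min(2)>105)&sub).astype(np.uint8)
m=cv2.morphologyEx(m,cv2.MORPH_OPEN,np.ones((3,3)))
cs,_=cv2.findContours(m,cv2.RETR_EXTERNAL,cv2.CHAIN_APPROX_NONE)
k=max(cs,key=cv2.contourArea); print(cv2.contourArea(k))
v=im[...,:].astype(np.uint8).copy(); cv2.drawContours(v,[k],-1,(255,0,0),1)
cv2.imwrite('pics/pm.png',cv2.resize(v[130:250,260:420,::-1],None,fx=5,fy=5))
W=np.array([onz(c,u,v,0.030)[:2] for u,v in k[:,0]],np.float32)
r=cv2.minAreaRect(W*1000);print('plate',r,cv2.boxPoints(r))
bl=(im[...,2]-im[...,0]>40)&sub; ys,xs=np.nonzero(bl)
print('blue px',xs.min(),xs.max(),ys.min(),ys.max())
W=np.array([onz(c,u,v,0.055)[:2] for u,v in zip(xs,ys)],np.float32);print('stop top',cv2.minAreaRect(W*1000))
# depth checks
def P(u,v):
    f=f_of(c); z=c['z_map'][v,u]; p=np.array([(u-c['cx'])/f*z,(v-c['cy'])/f*z,z]); return c['R'].T@(p-c['t'])
for q in [(350,180),(350,204),(320,215),(290,174),(233,230)]: print(q,P(*q).round(4))
E
```

```text
[131 129 127] [ 97 100 103] [83 83 88]
7266.0
plate ((486.43634033203125, -29.053955078125), (340.44122314453125, 190.24398803710938), 74.81539916992188) [[ 350.0495  -168.41637]
 [ 533.6514  -218.24693]
 [ 622.8232   110.30846]
 [ 439.22125  160.13902]]
blue px 322 326 140 153
stop top ((618.0369262695312, 6.182976722717285), (5.588672637939453, 39.183719635009766), 73.69754791259766)
(350, 180) [ 0.5225 -0.0681  0.0295]
(350, 204) [ 0.4479 -0.0656  0.0692]
(320, 215) [0.4209 0.0208 0.0276]
(290, 174) [0.5385 0.1057 0.0546]
(233, 230) [3.813e-01 2.805e-01 1.000e-04]
```

View pics/pm.png

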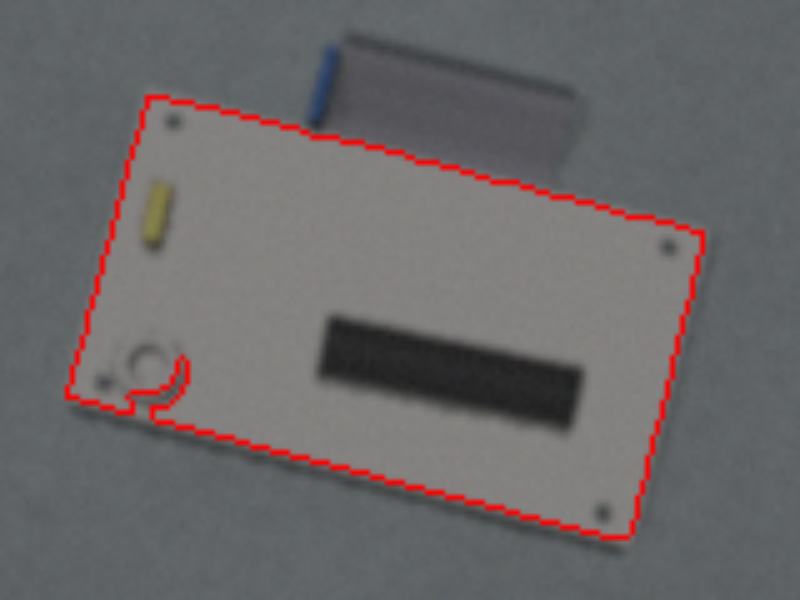

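```bash
cat >> h.py <<'E'
from scipy.spatial.transform import Rotation as Ro
TH=np.radians(74.82-90); ex=np.array([np.cos(TH),np.sin(TH),0]); ey=np.array([-np.sin(TH),np.cos(TH),0])
O=np.array([.52284,-.02857,0])
def s2w(x,y,z): return O+ex*x/1e3+ey*y/1e3+np.array([0,0,z/1e3])
def w2s(p): d=np.asarray(p)-O; return np.array([d@ex,d@ey,p[2]])*1e3
def go(x,y,z):  # station mm target for TCP, report total tool-frame delta
    o=monitor.get_obs(); R=Ro.from_quat(o['tool_rot']); Rt=Ro.from_matrix(np.c_[ey,ex,[0,0,-1]])
    print('t',round(o['t'],2),'tcp st',w2s(o['position']).round(1),'F',o['ft_force'].round(1),'w',round(o['width'],4))
    print('turn total (6deg)',((R.inv()*Rt).as_rotvec(degrees=True)/6).round(3),'shift total (25mm) if turned',
      (Rt.inv().apply(s2w(x,y,z)-o['position'])/.025).round(2),' cur axes',(R.inv().apply(s2w(x,y,z)-o['position'])/.025).round(2))
E
python3 -c "
from h import *
go(-107,-54.6,405)
c=np.load('top0.npz')
for n,(u,v) in dict(ring=(290,203),gb=(291.5,172.5)).items(): print(n,w2s(onz(c,u,v,.04)).round(0))
"
```

```text
t 0.1 tcp st [-462.3  463.3  403.9] F [ 0.4 -0.2  0.7] w 0.0857
turn total (6deg) [-0.004  0.015 -0.83 ] shift total (25mm) if turned [-20.72  14.21  -0.04]  cur axes [-19.4   15.95  -0.02]
ring [-100.  114.   40.]
gb [-13. 132.  40.]
```

>>> {"fn": "play_rows", "kwargs": {
  "increments": [
    [[0, 0, -0.83], [-0.5, 0.3, 0], 0],
    [[0, 0, 0], [-1, 0.7, 0], 0],
    [[0, 0, 0], [-1, 0.7, 0], 0],
    [[0, 0, 0], [-1, 0.7, 0], 0],
    [[0, 0, 0], [-1, 0.7, 0], 0],
    [[0, 0, 0], [-1, 0.7, 0], 0],
    [[0, 0, 0], [-1, 0.7, 0], 0],
    [[0, 0, 0], [-1, 0.7, 0], 0]
  ]
}}

```text
t: 0.77
position: [0.2732, 0.3231, 0.4043]
tool_rot: [0.794, 0.608, -0.0, 0.0]
ft_force: [1.6, 0.6, -0.6]
width: 0.0853
```

>>> {"fn": "play_rows", "kwargs": {
  "increments": [
    [[0, 0, 0], [-1, 0.7, 0], 0],
    [[0, 0, 0], [-1, 0.7, 0], 0],
    [[0, 0, 0], [-1, 0.7, 0], 0],
    [[0, 0, 0], [-1, 0.7, 0], 0],
    [[0, 0, 0], [-1, 0.7, 0], 0],
    [[0, 0, 0], [-1, 0.7, 0], 0],
    [[0, 0, 0], [-0.5, 0.35, 0], 0],
    [[0, 0, 0], [0, 0, 0], 0]
  ]
}}

```text
t: 1.43
position: [0.3412, 0.1357, 0.4046]
tool_rot: [0.796, 0.606, -0.0, 0.0]
ft_force: [-0.3, 0.4, -0.4]
width: 0.0855
```

```bash
python3 -c "
from h import *
go(-107,-54.6,280)"
```

```text
t 1.43 tcp st [-218.3  111.   404.6] F [-0.3  0.4 -0.4] w 0.0855
turn total (6deg) [ 0.005  0.008 -0.038] shift total (25mm) if turned [-6.62  4.45  4.98]  cur axes [-6.6   4.48  4.99]
```

>>> {"fn": "play_rows", "kwargs": {
  "increments": [
    [[0, 0, 0], [-0.95, 0.65, 0.6], 0],
    [[0, 0, 0], [-0.95, 0.65, 0.7], 0],
    [[0, 0, 0], [-0.95, 0.65, 0.7], 0],
    [[0, 0, 0], [-0.95, 0.65, 0.75], 0],
    [[0, 0, 0], [-0.95, 0.65, 0.75], 0],
    [[0, 0, 0], [-0.95, 0.6, 0.75], 0],
    [[0, 0, 0], [-0.9, 0.6, 0.75], 0],
    [[0, 0, 0], [0, 0, 0], 0]
  ]
}}

```text
t: 2.1
position: [0.4048, -0.0526, 0.2766]
tool_rot: [0.795, 0.606, -0.001, -0.002]
ft_force: [0.4, 0.9, -0.1]
width: 0.0854
```

```bash
python3 - <<'E'
from h import *
go(-107,-54.6,209)
for n in ['scene','top','wrist']: c=grab(n,n+'1')
print(c['tool_from_camera'].round(3),c['vertical_fov'])
E
```

```text
t 2.1 tcp st [-107.7  -54.1  276.6] F [ 0.4  0.9 -0.1] w 0.0854
turn total (6deg) [-0.039  0.001 -0.027] shift total (25mm) if turned [-0.02  0.03  2.71]  cur axes [-0.02  0.04  2.71]
[[ 1.     0.     0.    -0.001]
 [-0.     0.956  0.294 -0.074]
 [-0.    -0.294  0.956  0.03 ]
 [ 0.     0.     0.     1.   ]] 66.8639450982258
```

View pics/wrist1.png

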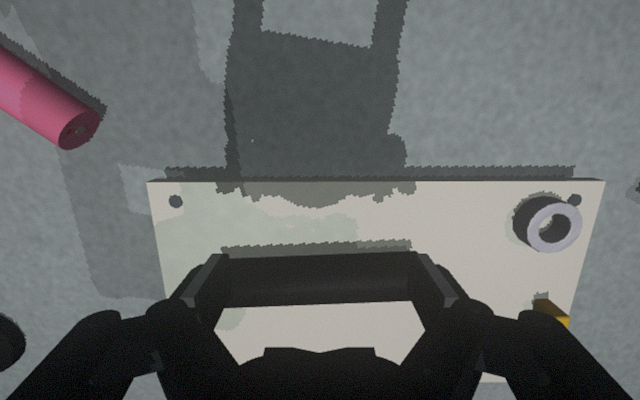

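View pics/scene1.png

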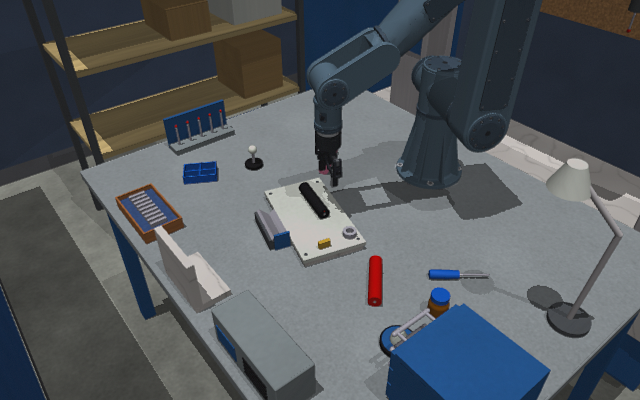

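The wrist view shows the open fingers' tips at about (200,270) and (440,270), with the bar beyond them at rows 255–300. The plate's near edge is at row 182 and the ring at (548,222). I'll get the tip geometry and the bar position from the depth map.

```bash
python3 - <<'E'
from h import *
o=monitor.get_obs()
c=np.load('wrist1.npz'); f=f_of(c); T=c['tool_from_camera']; z=c['z_map']
v,u=np.nonzero(z>0); zz=z[v,u]
P=np.c_[(u-c['cx'])/f*zz,(v-c['cy'])/f*zz,zz]@T[:3,:3].T+T[:3,3]
fing=P[(P[:,2]<0.19)&(P[:,2]>.05)]
print('max tool z of finger px',np.percentile(fing[:,2],[50,90,99,100]).round(4))
for a,b in [(.13,.14),(.14,.15),(.15,.16),(.16,.17),(.17,.18)]:
    q=fing[(fing[:,2]>a)&(fing[:,2]<b)]
    for s in (-1,1):
        w=q[q[:,0]*s>0]
        if len(w)>5: print(a,s,len(w),'x',w[:,0].min().round(4),w[:,0].max().round(4),'y',w[:,1].min().round(4),w[:,1].max().round(4))
W=Ro.from_quat(o['tool_rot']).apply(P)+o['position']
d=W-O; S=np.c_[d@ex,d@ey,W[:,2]]*1e3
im=c['image'][v,u]
b=(im.max(1)<70)&(S[:,2]>45)&(S[:,2]<75)&(abs(S[:,1]+55)<90)&(S[:,0]>-95)&(S[:,0]<-35)
q=S[b]; print('bar',len(q),'zmax',np.percentile(q[:,2],99),'x',np.percentile(q[:,0],[1,50,99]),'y',q[:,1].min(),q[:,1].max())
for y in range(-125,20,20):
    w=q[abs(q[:,1]-y)<5]
    if len(w): print(y,'rear x',np.percentile(w[:,0],2).round(1),'top z',np.percentile(w[:,2],98).round(1))
pl=S[(S[:,2]>20)&(S[:,2]<40)&(im.min(1)>150)]; print('plate',np.percentile(pl,[1,50,99],axis=0).round(1))
E
```

```text
max tool z of finger px [0.0964 0.1263 0.1532 0.1605]
0.13 -1 837 x -0.057 -0.0424 y -0.0106 0.0122
0.13 1 846 x 0.0417 0.0564 y -0.0107 0.0122
0.14 -1 667 x -0.0568 -0.0425 y -0.0105 0.0124
0.14 1 661 x 0.0418 0.0564 y -0.0107 0.0123
0.15 -1 391 x -0.0558 -0.0425 y -0.0105 0.0127
0.15 1 388 x 0.0417 0.0545 y -0.0107 0.0127
bar 8703 zmax 68.0574961901308 x [-80.16758983 -68.67595677 -46.95577357] y -120.00139651951237 19.566576340833066
-125 rear x -43.9 top z 61.8
-105 rear x -75.5 top z 67.9
-85 rear x -76.4 top z 67.8
-65 rear x -77.2 top z 67.7
-45 rear x -78.3 top z 67.7
-25 rear x -79.1 top z 67.8
-5 rear x -80.1 top z 67.8
15 rear x -81.1 top z 66.2
plate [[-128.7 -176.7   29.9]
 [ -82.2   -0.8   31.3]
 [  28.8  158.1   32.7]]
```

>>> {"fn": "play_rows", "kwargs": {
  "increments": [
    [[0, 0, 0], [0, 0, 0.7], 0],
    [[0, 0, 0], [0, 0, 0.8], 0],
    [[0, 0, 0], [0, 0, 0.7], 0],
    [[0, 0, 0], [0, 0, 0.5], 0],
    [[0, 0, 0], [0, 0, 0.3], 0],
    [[0, 0, 0], [0, 0, 0.1], 0],
    [[0, 0, 0], [0, 0, 0], 0],
    [[0, 0, 0], [0, 0, 0], 0]
  ]
}}

```text
t: 2.92
position: [0.4051, -0.0501, 0.203]
tool_rot: [0.794, 0.608, 0.0, 0.001]
ft_force: [0.1, -0.2, 0.2]
width: 0.0856
```

```bash
python3 -c "
from h import *
go(33,-54.6,198)"
```

```text
t 2.92 tcp st [-108.   -51.6  203. ] F [ 0.1 -0.2  0.2] w 0.0856
turn total (6deg) [0.013 0.002 0.009] shift total (25mm) if turned [-0.12  5.64  0.2 ]  cur axes [-0.12  5.64  0.21]
```

>>> {"fn": "play_rows", "kwargs": {
  "increments": [
    [[0, 0, 0], [-0.1, 0.1, 0.2], 0],
    [[0, 0, 0], [0, 0.1, 0], 0],
    [[0, 0, 0], [0, 0.1, 0], 0],
    [[0, 0, 0], [0, 0.08, 0], 0],
    [[0, 0, 0], [0, 0.08, 0], 0],
    [[0, 0, 0], [0, 0.08, 0], 0],
    [[0, 0, 0], [0, 0.08, 0], 0],
    [[0, 0, 0], [0, 0.08, 0], 0]
  ]
}}

```text
t: 3.58
position: [0.421, -0.0575, 0.1972]
tool_rot: [0.794, 0.608, -0.0, -0.0]
ft_force: [0.1, 0.3, -0.1]
width: 0.0855
```

>>> {"fn": "play_rows", "kwargs": {
  "increments": [
    [[0, 0, 0], [0, 0.08, 0], 0],
    [[0, 0, 0], [0, 0.08, 0], 0],
    [[0, 0, 0], [0, 0.08, 0], 0],
    [[0, 0, 0], [0, 0.08, 0], 0],
    [[0, 0, 0], [0, 0.08, 0], 0],
    [[0, 0, 0], [0, 0.08, 0], 0],
    [[0, 0, 0], [0, 0.08, 0], 0],
    [[0, 0, 0], [0, 0.08, 0], 0]
  ]
}}

```text
t: 4.25
position: [0.4365, -0.0617, 0.1972]
tool_rot: [0.794, 0.608, -0.0, -0.0]
ft_force: [0.1, -0.2, 0.5]
width: 0.0857
```

```bash
cat > bar.py <<'E'
from h import *
import sys
c=grab('top',sys.argv[1]); im=c['image']
S=None
b=((im.max(2)<62)).astype(np.uint8); 
zc=float(sys.argv[2])/1e3
v,u=np.nonzero(b)
o,d0=ray(c,0,0)
f=f_of(c); D=np.c_[(u-c['cx'])/f,(v-c['cy'])/f,np.ones(len(u))]@c['R']
W=o+D*((zc-o[2])/D[:,2])[:,None]; d=W-O; S=np.c_[d@ex,d@ey]*1e3
k=(S[:,0]>-110)&(S[:,0]<115)&(abs(S[:,1]+50)<110)
q=S[k].astype(np.float32); print('dark',k.sum(),cv2.minAreaRect(q),'x',q[:,0].min(),q[:,0].max(),'y',q[:,1].min(),q[:,1].max())
cv2.imwrite(f'pics/{sys.argv[1]}_c.png',cv2.resize(im[130:250,260:420,::-1],None,fx=5,fy=5,interpolation=cv2.INTER_CUBIC))
E
python3 bar.py top2 48; python3 -c "
from h import *
go(33,-54.6,198)"
```

```text
dark 384 ((-57.02013397216797, -64.638916015625), (137.7531280517578, 128.43994140625), 80.56371307373047) x -109.89529 16.319742 y -137.58289 13.161919
t 4.3 tcp st [-74.2 -54.6 197.3] F [-0.4 -0.6  0.2] w 0.0856
turn total (6deg) [ 0.006  0.001 -0.   ] shift total (25mm) if turned [ 0.    4.29 -0.03]  cur axes [ 0.    4.29 -0.03]
```

View pics/top2_c.png

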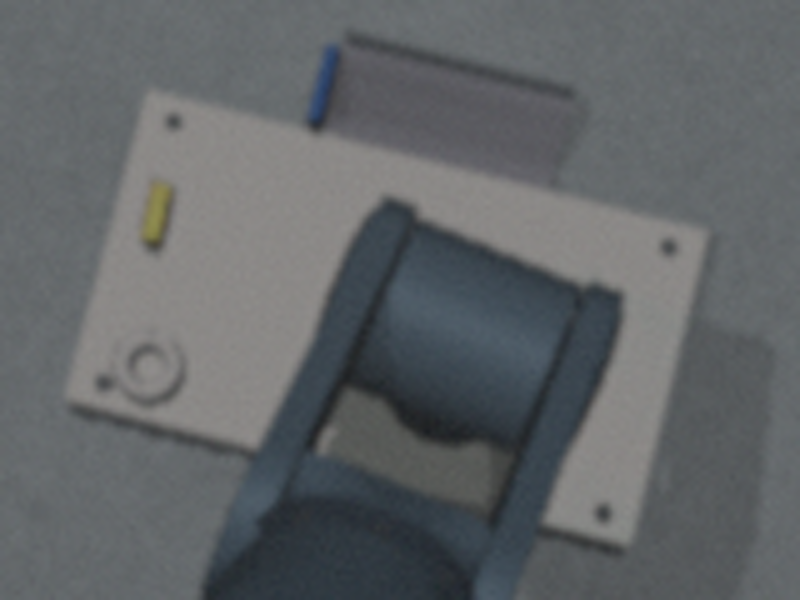

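The arm hides the bar from the top camera, so I'll use the wrist and scene views.

```bash
cat > look.py <<'E'
from h import *
import sys
tag=sys.argv[1]
o=monitor.get_obs(); c=grab('wrist','w'+tag); s=grab('scene','s'+tag)
cv2.imwrite(f'pics/s{tag}_c.png',cv2.resize(s['image'][130:270,220:390,::-1],None,fx=4,fy=4,interpolation=cv2.INTER_CUBIC))
def cloud(c,wrist):
    f=f_of(c); z=c['z_map']; v,u=np.nonzero(z>0); zz=z[v,u]
    P=np.c_[(u-c['cx'])/f*zz,(v-c['cy'])/f*zz,zz]
    if wrist: T=c['tool_from_camera']; W=Ro.from_quat(o['tool_rot']).apply(P@T[:3,:3].T+T[:3,3])+o['position']
    else: W=(P-c['t'])@c['R']
    d=W-O; return np.c_[d@ex,d@ey,W[:,2]]*1e3, c['image'][v,u]
print('t',o['t'],'tcp',w2s(o['position']).round(1))
for nm,cc,wr in (('wrist',c,1),('scene',s,0)):
    S,im=cloud(cc,wr)
    b=(im.max(1)<75)&(S[:,2]>42)&(S[:,2]<72)&(abs(S[:,1]+40)<110)&(S[:,0]>-95)&(S[:,0]<105)
    q=S[b]; print(nm,b.sum())
    if b.sum()>20:
        print(' z',np.percentile(q[:,2],[5,50,95]).round(1),'y',np.percentile(q[:,1],[0.5,99.5]).round(1))
        for y in range(-125,60,30):
            w=q[abs(q[:,1]-y)<8]
            if len(w)>4: print('  y',y,'x',np.percentile(w[:,0],[2,98]).round(1),'ztop',np.percentile(w[:,2],98).round(1),len(w))
E
python3 look.py 2
```

```text
t 4.3 tcp [-74.2 -54.6 197.3]
wrist 14314
 z [45.  58.2 67.3] y [-126.3   16.6]
  y -125 x [-40.5 -28.2] ztop 67.3 188
  y -95 x [-84.3 -47.9] ztop 70.9 3025
  y -65 x [-59.3 -50.9] ztop 63.5 1626
  y -35 x [-60.7 -49.7] ztop 65.1 1813
  y -5 x [-84.5 -57.4] ztop 71.3 2226
  y 25 x [-62.8 -34. ] ztop 66.0 65
scene 597
 z [44.8 61.4 69.1] y [-126.3   67.4]
  y -125 x [-50.4 -21.4] ztop 68.8 25
  y -95 x [-83.3 -22.6] ztop 70.7 89
  y -65 x [-53.2 -24.1] ztop 69.3 41
  y -35 x [-55.  -25.2] ztop 70.2 49
  y -5 x [-80.8 -26.3] ztop 68.6 86
  y 25 x [-60.9 -27.1] ztop 70.1 73
  y 55 x [ 63.6 101.7] ztop 53.1 20
```

View pics/s2_c.png

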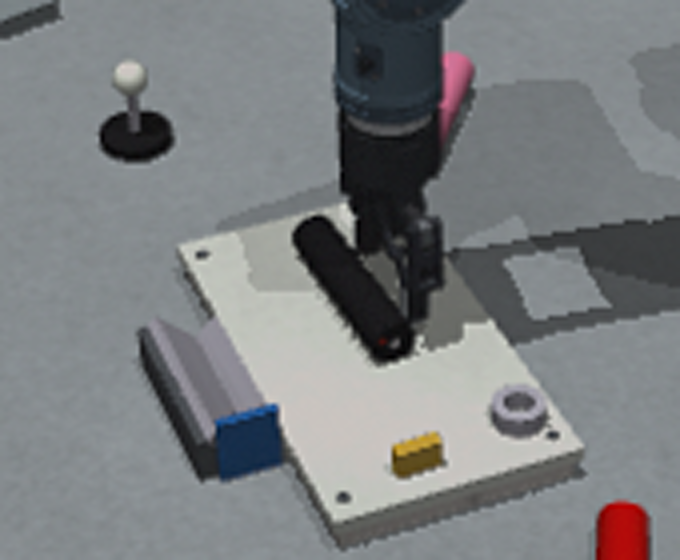

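View pics/w2.png

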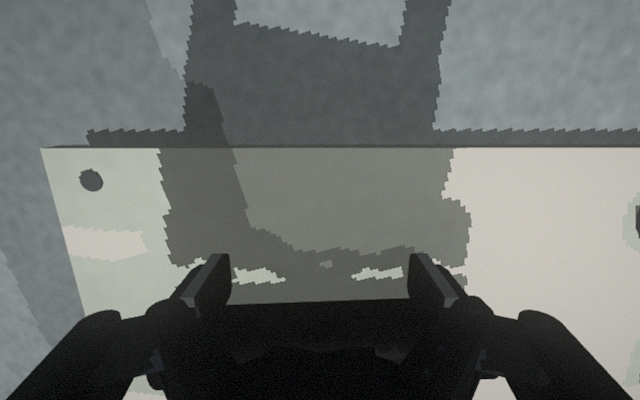

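The scene view shows the bar rolling just ahead of the fingertips, still about 2° askew and well clear of the gauge block and ring. I'll keep going.

>>> {"fn": "play_rows", "kwargs": {
  "increments": [
    [[0, 0, 0], [0, 0.08, 0], 0],
    [[0, 0, 0], [0, 0.08, 0], 0],
    [[0, 0, 0], [0, 0.08, 0], 0],
    [[0, 0, 0], [0, 0.08, 0], 0],
    [[0, 0, 0], [0, 0.08, 0], 0],
    [[0, 0, 0], [0, 0.08, 0], 0],
    [[0, 0, 0], [0, 0.08, 0], 0],
    [[0, 0, 0], [0, 0.08, 0], 0]
  ]
}}

```text
t: 5.07
position: [0.452, -0.0659, 0.1972]
tool_rot: [0.794, 0.608, -0.0, -0.0]
ft_force: [-0.2, 0.2, -0.0]
width: 0.0857
```

>>> {"fn": "play_rows", "kwargs": {
  "increments": [
    [[0, 0, 0], [0, 0.08, 0], 0],
    [[0, 0, 0], [0, 0.08, 0], 0],
    [[0, 0, 0], [0, 0.08, 0], 0],
    [[0, 0, 0], [0, 0.08, 0], 0],
    [[0, 0, 0], [0, 0.08, 0], 0],
    [[0, 0, 0], [0, 0.08, 0], 0],
    [[0, 0, 0], [0, 0.08, 0], 0],
    [[0, 0, 0], [0, 0.08, 0], 0]
  ]
}}

```text
t: 5.73
position: [0.4675, -0.0701, 0.1972]
tool_rot: [0.794, 0.608, 0.0, 0.0]
ft_force: [-1.7, -0.3, 0.8]
width: 0.0854
```

>>> {"fn": "play_rows", "kwargs": {
  "increments": [
    [[0, 0, 0], [0, 0.08, 0], 0],
    [[0, 0, 0], [0, 0.08, 0], 0],
    [[0, 0, 0], [0, 0.08, 0], 0],
    [[0, 0, 0], [0, 0.08, 0], 0],
    [[0, 0, 0], [0, 0.08, 0], 0],
    [[0, 0, 0], [0, 0.08, 0], 0],
    [[0, 0, 0], [0, 0.08, 0], 0],
    [[0, 0, 0], [0, 0.08, 0], 0]
  ]
}}

```text
t: 6.4
position: [0.4829, -0.0743, 0.1972]
tool_rot: [0.794, 0.608, 0.0, -0.0]
ft_force: [-0.6, 1.7, 0.8]
width: 0.0852
```

```bash
python3 look.py 3 | grep -A20 -e scene -e tcp; python3 -c "
from h import *
go(33,-54.6,198)"
```

```text
t 6.4 tcp [-26.6 -54.6 197.2]
wrist 14522
 z [44.9 58.3 67.2] y [-124.2   20.5]
  y -125 x [ 6.4 18.6] ztop 67.0 109
  y -95 x [-36.8  -0.8] ztop 71.0 3038
  y -65 x [-12.4  -3.8] ztop 63.9 1655
  y -35 x [-13.8  -2.5] ztop 65.2 1837
  y -5 x [-36.9 -10.5] ztop 71.4 2236
  y 25 x [-16.2  13. ] ztop 65.6 152
scene 584
 z [45.5 61.6 69.1] y [-122.8   66. ]
  y -125 x [-2.6 24.8] ztop 70.1 18
  y -95 x [-33.6  24.2] ztop 70.9 85
  y -65 x [-8.2 23.5] ztop 69.0 37
  y -35 x [-10.1  22.2] ztop 69.9 45
  y -5 x [-37.5  20.8] ztop 70.0 81
  y 25 x [-13.3  19.8] ztop 67.6 75
  y 55 x [ 65.9 104.3] ztop 53.8 14
t 6.5 tcp st [-26.4 -54.6 197.3] F [-0.6 -0.3 -0.3] w 0.0853
turn total (6deg) [0.006 0.001 0.001] shift total (25mm) if turned [ 0.    2.38 -0.03]  cur axes [-0.    2.38 -0.03]
```

View pics/s3_c.png

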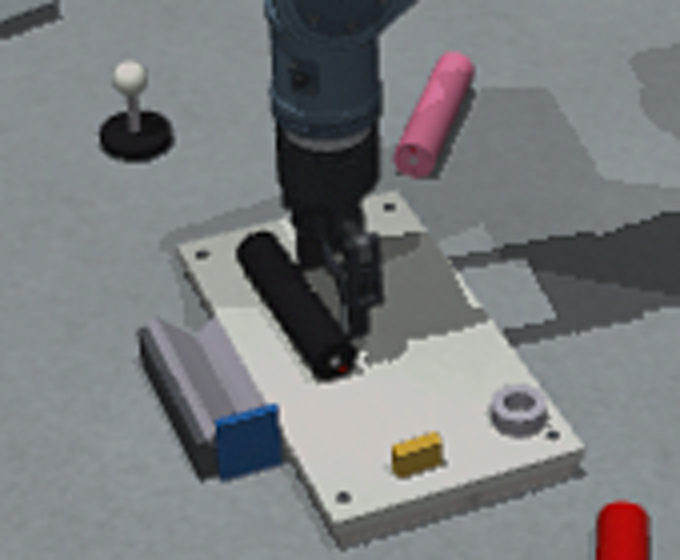

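The bar is at station x≈4 with its skew down to about 1.9°, and contact forces are under 2 N. I'll continue, slowing near the lip.

>>> {"fn": "play_rows", "kwargs": {
  "increments": [
    [[0, 0, 0], [0, 0.08, 0], 0],
    [[0, 0, 0], [0, 0.08, 0], 0],
    [[0, 0, 0], [0, 0.08, 0], 0],
    [[0, 0, 0], [0, 0.08, 0], 0],
    [[0, 0, 0], [0, 0.08, 0], 0],
    [[0, 0, 0], [0, 0.08, 0], 0],
    [[0, 0, 0], [0, 0.08, 0], 0],
    [[0, 0, 0], [0, 0.08, 0], 0]
  ]
}}

```text
t: 7.17
position: [0.4983, -0.0785, 0.1972]
tool_rot: [0.794, 0.608, 0.0, 0.0]
ft_force: [-0.5, -0.5, -0.6]
width: 0.0854
```

>>> {"fn": "play_rows", "kwargs": {
  "increments": [
    [[0, 0, 0], [0, 0.08, 0], 0],
    [[0, 0, 0], [0, 0.08, 0], 0],
    [[0, 0, 0], [0, 0.08, 0], 0],
    [[0, 0, 0], [0, 0.08, 0], 0],
    [[0, 0, 0], [0, 0.08, 0], 0],
    [[0, 0, 0], [0, 0.08, 0], 0],
    [[0, 0, 0], [0, 0.08, 0], 0],
    [[0, 0, 0], [0, 0.08, 0], 0]
  ]
}}

```text
t: 7.83
position: [0.5138, -0.0826, 0.1972]
tool_rot: [0.794, 0.608, -0.0, -0.0]
ft_force: [0.1, 0.1, 0.5]
width: 0.0854
```

>>> {"fn": "play_rows", "kwargs": {
  "increments": [
    [[0, 0, 0], [0, 0.08, 0], 0],
    [[0, 0, 0], [0, 0.08, 0], 0],
    [[0, 0, 0], [0, 0.08, 0], 0],
    [[0, 0, 0], [0, 0.08, 0], 0],
    [[0, 0, 0], [0, 0.08, 0], 0],
    [[0, 0, 0], [0, 0.06, 0], 0],
    [[0, 0, 0], [0, 0.06, 0], 0],
    [[0, 0, 0], [0, 0.06, 0], 0]
  ]
}}

```text
t: 8.5
position: [0.5277, -0.0864, 0.1972]
tool_rot: [0.794, 0.608, -0.0, -0.0]
ft_force: [-0.6, 0.2, 0.5]
width: 0.0854
```

```bash
python3 look.py 4 | grep -A20 -e scene -e tcp; python3 -c "
from h import *
go(33,-54.6,198)"
```

```text
t 8.5 tcp [ 19.8 -54.6 197.2]
wrist 14545
 z [45.  58.2 67.3] y [-110.6   23. ]
  y -125 x [53.1 62.6] ztop 67.3 32
  y -95 x [ 9.7 45.7] ztop 71.0 3034
  y -65 x [34.  42.7] ztop 63.7 1663
  y -35 x [32.7 43.9] ztop 65.1 1850
  y -5 x [ 9.5 36. ] ztop 71.3 2232
  y 25 x [30.2 59.3] ztop 65.5 250
scene 575
 z [46.1 62.5 69.2] y [-122.3   65.4]
  y -125 x [45.3 71.8] ztop 68.1 17
  y -95 x [15.6 69.7] ztop 70.3 79
  y -65 x [39.7 69.2] ztop 70.5 43
  y -35 x [35.9 68.3] ztop 68.5 49
  y -5 x [12.  66.3] ztop 71.4 86
  y 25 x [32.3 64.7] ztop 68.9 86
  y 55 x [ 64.7 101.5] ztop 54.2 16
t 8.6 tcp st [ 20.  -54.6 197.2] F [-0.5  0.3 -0.3] w 0.0855
turn total (6deg) [0.004 0.    0.   ] shift total (25mm) if turned [-0.    0.52 -0.03]  cur axes [-0.    0.52 -0.03]
```

View pics/s4_c.png

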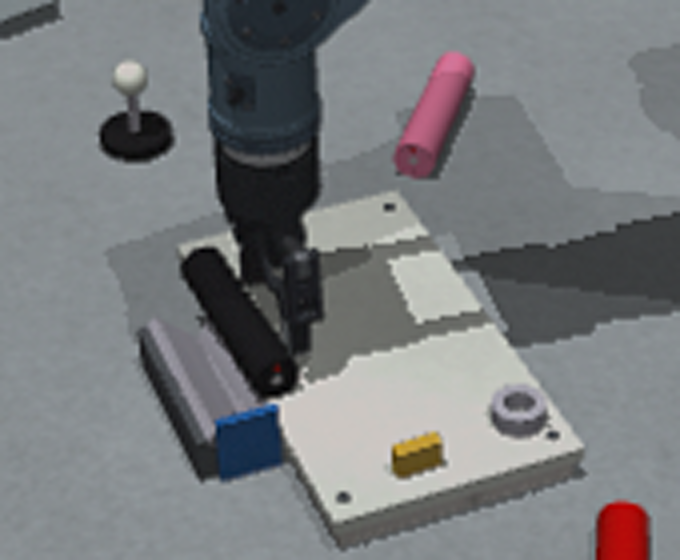

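>>> {"fn": "play_rows", "kwargs": {
  "increments": [
    [[0, 0, 0], [0, 0.06, 0], 0],
    [[0, 0, 0], [0, 0.06, 0], 0],
    [[0, 0, 0], [0, 0.06, 0], 0],
    [[0, 0, 0], [0, 0.06, 0], 0],
    [[0, 0, 0], [0, 0.06, 0], 0],
    [[0, 0, 0], [0, 0.06, 0], 0],
    [[0, 0, 0], [0, 0.06, 0], 0],
    [[0, 0, 0], [0, 0, 0], 0]
  ]
}}

```text
t: 9.27
position: [0.5381, -0.0893, 0.1973]
tool_rot: [0.794, 0.608, 0.0, 0.0]
ft_force: [-0.4, -0.1, -0.3]
width: 0.0857
```

```bash
python3 look.py 5 | grep -A20 -e scene -e tcp
```

```text
t 9.2667 tcp [ 30.6 -54.6 197.3]
wrist 10083
 z [43.1 51.  68.5] y [-110.4   25.5]
  y -95 x [20.5 67.7] ztop 71.1 2682
  y -65 x [58.7 64.8] ztop 52.7 826
  y -35 x [58.5 65.6] ztop 53.1 824
  y -5 x [20.4 62.2] ztop 71.3 2390
  y 25 x [74.1 85.9] ztop 57.9 218
scene 533
 z [44.4 54.8 63.3] y [-120.3   64.7]
  y -125 x [63.  91.7] ztop 60.4 13
  y -95 x [26.8 91. ] ztop 70.4 73
  y -65 x [62.4 91.6] ztop 60.5 40
  y -35 x [61.7 92. ] ztop 60.5 42
  y -5 x [20.1 91.3] ztop 70.4 86
  y 25 x [61.5 91.3] ztop 59.5 63
  y 55 x [63.6 99.9] ztop 53.4 20
```

View pics/s5_c.png

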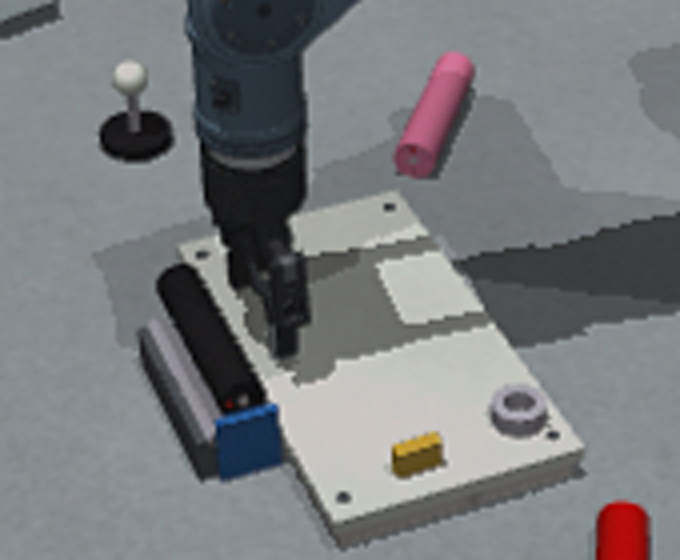

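The bar has dropped into the V and is square with it (front x≈91.5 along its length, top at z≈58–60). I'll back off, lift, move round beyond its free end and close the fingers.

>>> {"fn": "play_rows", "kwargs": {
  "increments": [
    [[0, 0, 0], [0, -0.3, -0.2], 0],
    [[0, 0, 0], [0, -0.2, -0.6], 0],
    [[0, 0, 0], [0, 0, -0.9], 0.3],
    [[0, 0, 0], [0, 0, -0.9], 0.6],
    [[0, 0, 0], [-0.3, 0, -0.9], 1],
    [[0, 0, 0], [-0.7, 0.2, -0.3], 1],
    [[0, 0, 0], [-0.9, 0.5, 0], 1],
    [[0, 0, 0], [-0.9, 0.6, 0], 1]
  ]
}}

```text
t: 10.03
position: [0.5382, -0.162, 0.2937]
tool_rot: [0.794, 0.608, 0.0, 0.001]
ft_force: [0.4, -0.9, 0.6]
width: 0.0121
```

>>> {"fn": "play_rows", "kwargs": {
  "increments": [
    [[0, 0, 0], [-0.7, 0.6, 0], 1],
    [[0, 0, 0], [-0.5, 0.4, 0], 1],
    [[0, 0, 0], [-0.2, 0.1, 0], 1],
    [[0, 0, 0], [0, 0, 0], 1],
    [[0, 0, 0], [0, 0, 0], 1]
  ]
}}

```text
t: 10.45
position: [0.5554, -0.2023, 0.292]
tool_rot: [0.794, 0.607, -0.0, -0.001]
ft_force: [0.1, 0.1, 0.7]
width: 0.0
```

```bash
python3 - <<'E'
from h import *
go(77,-158,204)
o=monitor.get_obs(); c=grab('wrist','w6'); t=grab('top','t6')
cv2.imwrite('pics/t6_c.png',cv2.resize(t['image'][110:230,280:440,::-1],None,fx=5,fy=5,interpolation=cv2.INTER_CUBIC))
f=f_of(c); T=c['tool_from_camera']; z=c['z_map']
v,u=np.nonzero(z>0); zz=z[v,u]
P=np.c_[(u-c['cx'])/f*zz,(v-c['cy'])/f*zz,zz]@T[:3,:3].T+T[:3,3]
for a in np.arange(.12,.18,.01):
    q=P[(P[:,2]>a)&(P[:,2]<a+.01)&(abs(P[:,1])<.04)&(abs(P[:,0])<.06)]
    if len(q)>5: print(a.round(2),len(q),'x',q[:,0].min().round(4),q[:,0].max().round(4),'y',q[:,1].min().round(4),q[:,1].max().round(4))
W=Ro.from_quat(o['tool_rot']).apply(P)+o['position']
d=W-O; S=np.c_[d@ex,d@ey,W[:,2]]*1e3; im=c['image'][v,u]
b=(im.max(1)<75)&(S[:,2]>35)&(S[:,2]<65)&(S[:,1]<60)&(S[:,1]>-150)&(S[:,0]>50)&(S[:,0]<105)
q=S[b];print('bar',len(q),np.percentile(q,[1,50,99],axis=0).round(1))
E
```

```text
t 10.45 tcp st [  77.  -159.2  292. ] F [0.1 0.1 0.7] w 0.0
turn total (6deg) [-0.011 -0.006 -0.002] shift total (25mm) if turned [0.05 0.   3.52]  cur axes [0.04 0.01 3.52]
0.12 3020 x -0.0362 0.0348 y -0.0133 0.0132
0.13 877 x -0.02 0.0193 y -0.0124 0.0129
0.14 667 x -0.0139 0.0133 y -0.0108 -0.005
0.15 611 x -0.0139 0.0133 y -0.0108 -0.0047
0.16 347 x -0.0135 0.0133 y -0.0105 -0.0051
bar 11187 [[  58.2 -122.8   36.6]
 [  71.8  -38.8   53.7]
 [ 100.2   56.2   57.8]]
```

View pics/w6.png

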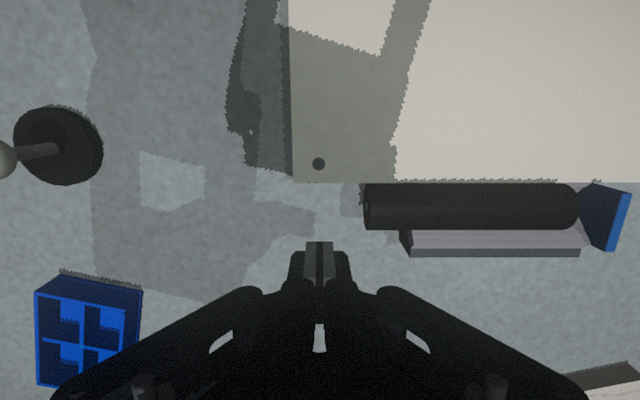

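View pics/t6_c.png

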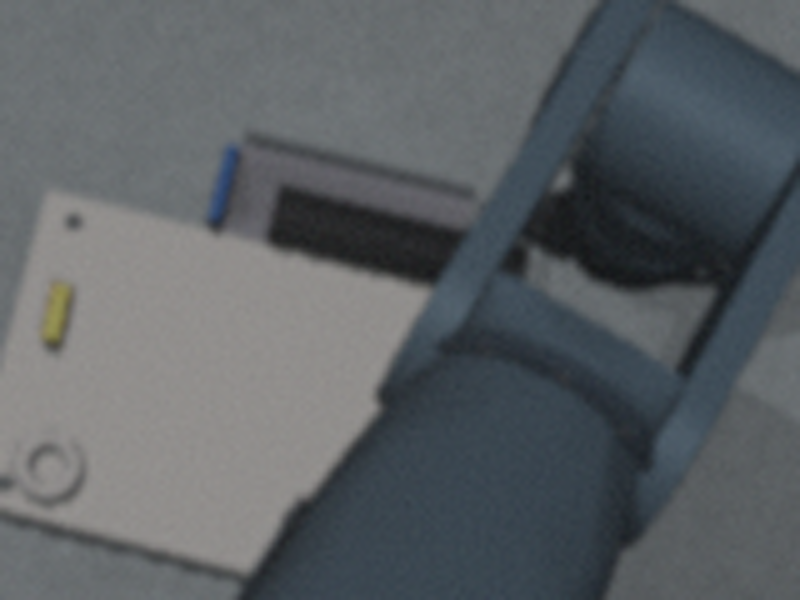

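The wrist view shows the bar seated: its free end is at (365,205), the stop at (605,215), and the closed tips at (320,245) are beyond that end. The free end measures y≈-123, the closed finger half-thickness is 13.5 mm, and the knuckles clear the bar's top by about 8 mm. I'll go down.

>>> {"fn": "play_rows", "kwargs": {
  "increments": [
    [[0, 0, 0], [0, 0, 0.6], 1],
    [[0, 0, 0], [0, 0, 0.8], 1],
    [[0, 0, 0], [0, 0, 0.8], 1],
    [[0, 0, 0], [0, 0, 0.7], 1],
    [[0, 0, 0], [0, 0, 0.4], 1],
    [[0, 0, 0], [0, 0, 0.2], 1],
    [[0, 0, 0], [0, 0, 0], 1],
    [[0, 0, 0], [0, 0, 0], 1]
  ]
}}

```text
t: 11.22
position: [0.5563, -0.2027, 0.2053]
tool_rot: [0.794, 0.608, 0.0, 0.0]
ft_force: [1.1, -0.8, 0.1]
width: 0.0001
```

```bash
python3 look.py 7 | grep -A20 -e scene -e tcp;python3 - <<'E'
from h import *
go(77,-108.5,204)
E
```

```text
t 11.2167 tcp [  77.9 -159.3  205.3]
wrist 16691
 z [44.4 54.6 57.3] y [-148.4  -13.9]
  y -125 x [59.1 84.9] ztop 57.5 1207
  y -95 x [58.9 87.8] ztop 57.6 2418
  y -65 x [58.9 87.8] ztop 57.7 2428
  y -35 x [58.8 87.9] ztop 57.6 2419
  y -5 x [58.3 89.4] ztop 53.7 57
scene 490
 z [43.7 54.2 60.6] y [-148.6   66.2]
  y -125 x [62.6 92.3] ztop 57.7 15
  y -95 x [61.4 91.8] ztop 61.2 38
  y -65 x [63.3 92. ] ztop 60.8 42
  y -35 x [62.9 91.8] ztop 61.3 39
  y -5 x [63.8 91.7] ztop 61.7 43
  y 25 x [61.7 91.5] ztop 60.0 64
  y 55 x [ 63.4 103.9] ztop 52.9 24
t 11.32 tcp st [  78.3 -159.6  206. ] F [-0.1 -0.1 -0.3] w 0.0001
turn total (6deg) [0.019 0.006 0.003] shift total (25mm) if turned [ 2.04 -0.05  0.08]  cur axes [ 2.04 -0.05  0.08]
```

View pics/s7_c.png

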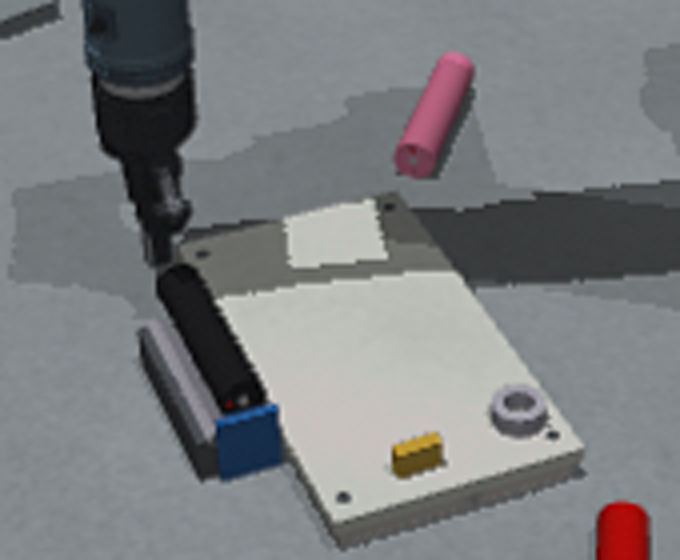

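View pics/w7.png

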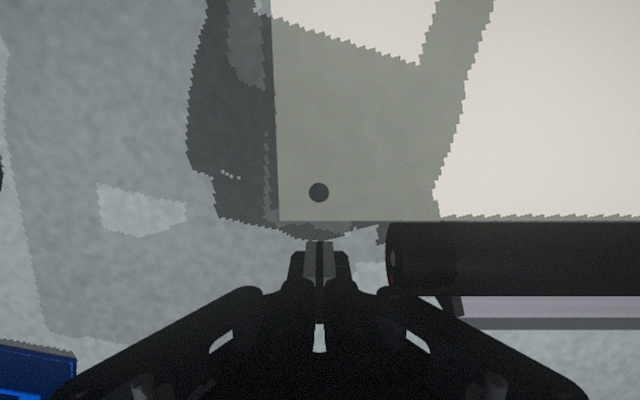

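The tips sit just beyond the bar's free end, in line with the axis. I'll push along the groove in small steps and watch the force.

>>> {"fn": "play_rows", "kwargs": {
  "increments": [
    [[0, 0, 0], [0.1, -0.04, 0.05], 1],
    [[0, 0, 0], [0.1, 0, 0], 1],
    [[0, 0, 0], [0.1, 0, 0], 1],
    [[0, 0, 0], [0.1, 0, 0], 1],
    [[0, 0, 0], [0.1, 0, 0], 1],
    [[0, 0, 0], [0.1, 0, 0], 1],
    [[0, 0, 0], [0.08, 0, 0], 1],
    [[0, 0, 0], [0.08, 0, 0], 1]
  ]
}}

```text
t: 11.98
position: [0.5601, -0.184, 0.2034]
tool_rot: [0.794, 0.608, -0.0, -0.0]
ft_force: [0.9, 0.1, 0.3]
width: -0.0002
```

>>> {"fn": "play_rows", "kwargs": {
  "increments": [
    [[0, 0, 0], [0.06, 0, 0], 1],
    [[0, 0, 0], [0.06, 0, 0], 1],
    [[0, 0, 0], [0.06, 0, 0], 1],
    [[0, 0, 0], [0.06, 0, 0], 1],
    [[0, 0, 0], [0.06, 0, 0], 1],
    [[0, 0, 0], [0.06, 0, 0], 1],
    [[0, 0, 0], [0.06, 0, 0], 1],
    [[0, 0, 0], [0.06, 0, 0], 1]
  ]
}}

```text
t: 12.65
position: [0.5632, -0.1728, 0.2035]
tool_rot: [0.794, 0.607, -0.0, 0.0]
ft_force: [-0.7, -3.5, -0.4]
width: 0.0
```

```bash
python3 - <<'E'
from h import *
go(77,-108.5,205)
E
```

```text
t 12.65 tcp st [  76.8 -128.6  203.5] F [-0.7 -3.5 -0.4] w 0.0
turn total (6deg) [ 0.001  0.002 -0.001] shift total (25mm) if turned [ 0.8   0.01 -0.06]  cur axes [ 0.8   0.01 -0.06]
```

>>> {"fn": "play_rows", "kwargs": {
  "increments": [
    [[0, 0, 0], [0.07, 0, 0], 1],
    [[0, 0, 0], [0.07, 0, 0], 1],
    [[0, 0, 0], [0.07, 0, 0], 1],
    [[0, 0, 0], [0.07, 0, 0], 1],
    [[0, 0, 0], [0.07, 0, 0], 1],
    [[0, 0, 0], [0.07, 0, 0], 1],
    [[0, 0, 0], [0.07, 0, 0], 1],
    [[0, 0, 0], [0.06, 0, 0], 1]
  ]
}}

```text
t: 13.32
position: [0.5669, -0.1593, 0.2035]
tool_rot: [0.794, 0.608, 0.0, 0.0]
ft_force: [-1.5, -3.9, 0.4]
width: -0.0001
```

>>> {"fn": "play_rows", "kwargs": {
  "increments": [
    [[0, 0, 0], [0.03, 0, 0], 1],
    [[0, 0, 0], [0.03, 0, 0], 1],
    [[0, 0, 0], [0.03, 0, 0], 1],
    [[0, 0, 0], [0.03, 0, 0], 1]
  ]
}}

```text
t: 13.65
position: [0.5676, -0.1566, 0.2035]
tool_rot: [0.794, 0.608, -0.0, 0.0]
ft_force: [-0.9, -3.5, 0.1]
width: -0.0
```

```bash
python3 - <<'E'
from h import *
go(77,-108.5,205)
c=grab('scene','s8');cv2.imwrite('pics/s8_c.png',cv2.resize(c['image'][190:260,240:310,::-1],None,fx=8,fy=8,interpolation=cv2.INTER_CUBIC))
E
```

```text
t 13.65 tcp st [  76.7 -111.8  203.5] F [-0.9 -3.5  0.1] w -0.0
turn total (6deg) [0.    0.001 0.   ] shift total (25mm) if turned [ 0.13  0.01 -0.06]  cur axes [ 0.13  0.01 -0.06]
```

View pics/s8_c.png

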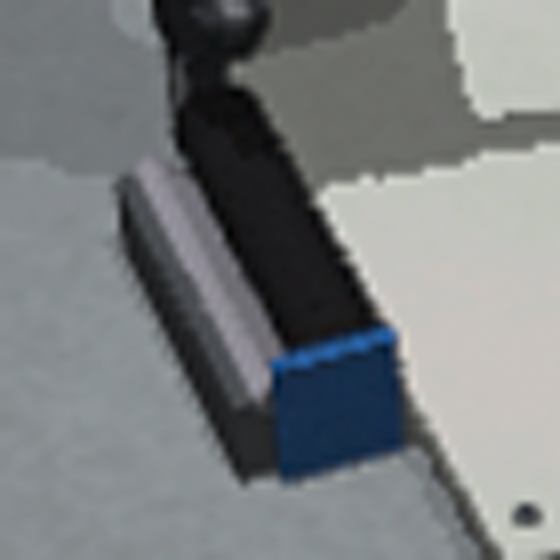

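The bar is sliding at a steady ~3.6 N and hasn't reached the stop yet, with about 3 mm predicted to go. I'll creep forward 4 rows at a time (0.75 mm, then 0.5 mm per row) until the force rises.

>>> {"fn": "play_rows", "kwargs": {
  "increments": [
    [[0, 0, 0], [0.03, 0, 0], 1],
    [[0, 0, 0], [0.03, 0, 0], 1],
    [[0, 0, 0], [0.02, 0, 0], 1],
    [[0, 0, 0], [0.02, 0, 0], 1]
  ]
}}

```text
t: 14.03
position: [0.5683, -0.1541, 0.2034]
tool_rot: [0.794, 0.608, -0.0, 0.0]
ft_force: [-1.1, -3.8, 0.0]
width: -0.0004
```

>>> {"fn": "play_rows", "kwargs": {
  "increments": [
    [[0, 0, 0], [0.02, 0, 0], 1],
    [[0, 0, 0], [0.02, 0, 0], 1]
  ]
}}

```text
t: 14.2
position: [0.5685, -0.1532, 0.2035]
tool_rot: [0.794, 0.608, -0.0, 0.0]
ft_force: [-1.1, -5.5, -0.1]
width: 0.0002
```

>>> {"fn": "play_rows", "kwargs": {
  "increments": [
    [[0, 0, 0], [0.02, 0, 0], 1],
    [[0, 0, 0], [0.02, 0, 0], 1]
  ]
}}

```text
t: 14.37
position: [0.5686, -0.1529, 0.2035]
tool_rot: [0.794, 0.608, -0.001, 0.0]
ft_force: [-3.9, -9.8, -0.2]
width: -0.0003
```

The force has climbed to about 10.5 N and the tool advanced only 0.3 mm of the 1 mm commanded, so the bar is against the stop. I'll back off along the groove, lift, and move clear for a check.

```bash
python3 - <<'E'
from h import *
go(77,-108.5,205)
E
```

```text
t 14.37 tcp st [  76.7 -108.   203.5] F [-3.9 -9.8 -0.2] w -0.0003
turn total (6deg) [-0.001  0.015  0.003] shift total (25mm) if turned [-0.02  0.01 -0.06]  cur axes [-0.02  0.01 -0.06]
```

>>> {"fn": "play_rows", "kwargs": {
  "increments": [
    [[0, 0, 0], [-0.1, 0, 0], 1],
    [[0, 0, 0], [-0.3, 0, 0], 1],
    [[0, 0, 0], [-0.7, 0, 0], 1],
    [[0, 0, 0], [-0.7, 0, 0], 1],
    [[0, 0, 0], [-0.3, 0, -0.5], 1],
    [[0, 0, 0], [0, 0, -0.9], 1],
    [[0, 0, 0], [0, 0, -1], 1],
    [[0, 0, 0], [0, 0, -1], 1]
  ]
}}

```text
t: 15.03
position: [0.5548, -0.2028, 0.2898]
tool_rot: [0.795, 0.607, 0.0, -0.001]
ft_force: [0.1, -1.2, -0.3]
width: -0.0
```

>>> {"fn": "play_rows", "kwargs": {
  "increments": [
    [[0, 0, 0], [-0.9, 0, -0.5], 1],
    [[0, 0, 0], [-1, 0, 0], 1],
    [[0, 0, 0], [-1, 0, 0], 1],
    [[0, 0, 0], [-1, 0, 0], 1],
    [[0, 0, 0], [-0.5, 0, 0], 1],
    [[0, 0, 0], [0, 0, 0], 1],
    [[0, 0, 0], [0, 0, 0], 1],
    [[0, 0, 0], [0, 0, 0], 1]
  ]
}}

```text
t: 15.7
position: [0.5265, -0.308, 0.3009]
tool_rot: [0.794, 0.608, 0.0, -0.0]
ft_force: [-0.3, 0.5, 0.1]
width: -0.0001
```

```bash
python3 bar.py top9 38.5; python3 look.py 9; python3 - <<'E'
from h import *
go(77,-200,300)
c=np.load('top9.npz'); im=c['image'].astype(int)
v,u=np.nonzero(im.max(2)<60)
S=np.array([w2s(onz(c,a,b,.0385)) for a,b in zip(u,v)])
k=(S[:,0]>64)&(S[:,0]<92)&(S[:,1]>-130)&(S[:,1]<75); q=S[k]
print('bar top-cam y',q[:,1].min(),q[:,1].max(),'x',q[:,0].min(),q[:,0].max())
v,u=np.nonzero(im[...,2]-im[...,0]>40); S=np.array([w2s(onz(c,a,b,.055)) for a,b in zip(u,v)])
k=(abs(S[:,0]-85)<40)&(abs(S[:,1]-59)<30); q=S[k]; print('stop',np.median(q,0),q.min(0),q.max(0))
cv2.imwrite('pics/t9_z.png',cv2.resize(c['image'][125:185,300:390,::-1],None,fx=8,fy=8,interpolation=cv2.INTER_CUBIC))
E
```

```text
dark 665 ((26.688533782958984, -71.488525390625), (271.1058349609375, 124.5750961303711), 47.116737365722656) x -109.5171 93.96261 y -159.86708 56.492397
t 15.75 tcp [  76.7 -268.4  300.8]
wrist 4389
 z [44.2 54.1 57.3] y [-95.7 -22.9]
  y -95 x [59.2 91.3] ztop 57.5 939
  y -65 x [58.8 91.8] ztop 57.7 918
  y -35 x [58.6 92. ] ztop 57.7 837
scene 429
 z [43.8 54.9 59.9] y [-92.7  67.4]
  y -95 x [62.7 91.1] ztop 60.4 20
  y -65 x [62.  92.1] ztop 60.8 47
  y -35 x [62.5 92.3] ztop 61.6 39
  y -5 x [62.5 92.4] ztop 60.3 39
  y 25 x [63.4 92.3] ztop 62.0 44
  y 55 x [ 62.9 103.2] ztop 61.1 38
t 15.85 tcp st [  76.8 -268.5  300.9] F [-0.6  0.6  0.2] w -0.0001
turn total (6deg) [-0.003 -0.005  0.015] shift total (25mm) if turned [2.74 0.01 0.03]  cur axes [2.74 0.01 0.04]
bar top-cam y -93.60483537324093 54.404668054461354 x 64.14130547751917 91.81436110668766
stop [81.6673243  58.50357677 55.        ] [62.42858231 55.5370083  55.        ] [102.36313636  61.47462048  55.        ]
```

View pics/t9_z.png

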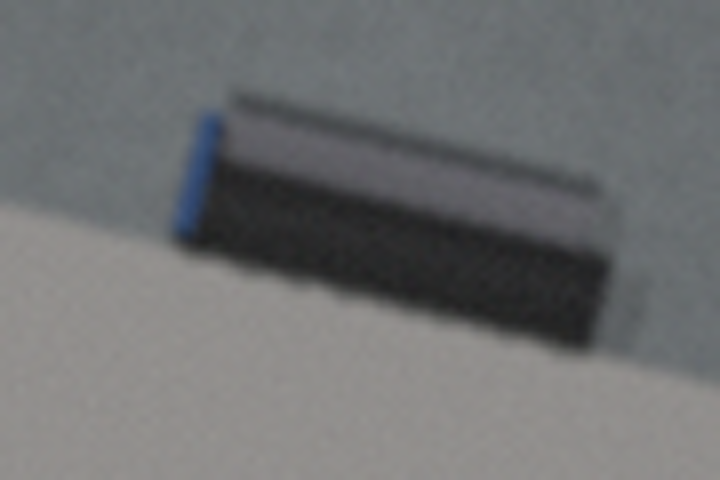

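View pics/s9_c.png

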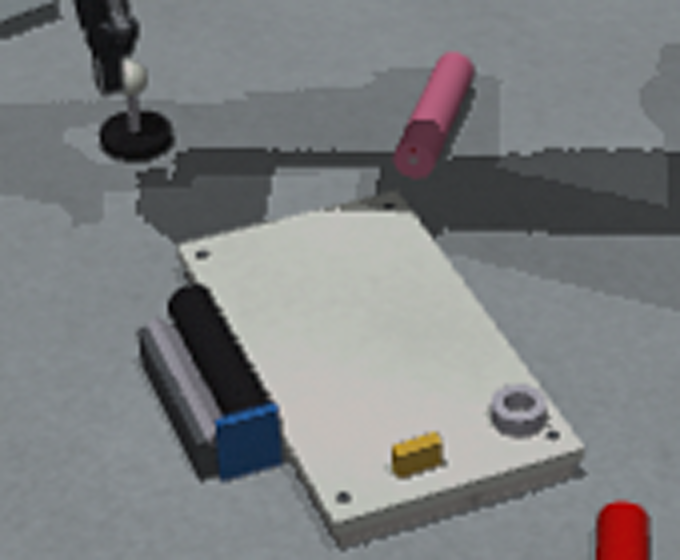

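View pics/w9.png

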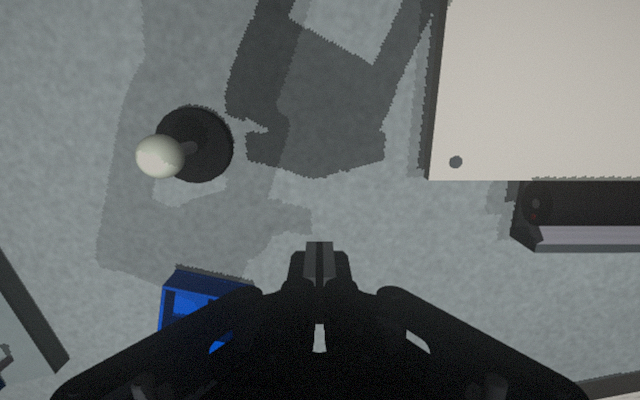

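The bar is seated and touching the stop: its ends measure y≈-94 to -96 and +54.4, where -95 and +55 are expected. No gap shows at the blue stop, and the ring, block and ball are where they were. The fingertips are about 128 mm up, touching nothing, so I'm handing in.

```bash
python3 -c "
from h import *
o=monitor.get_obs(); print(o['t'],abs(o['dq']).max()); print(env.close_job())"
```

```text
15.85 0.0031695964315920687
the job is handed in; nothing more can be done
None
```

The bar is seated in the V and butted against the blue end stop, and I handed the job in at 15.85 s (limit 45 s).

**Rolling:** I pushed the bar's side with the open fingertips at about 24 mm/s, slowing near the lip. Side forces stayed under about 2 N. The bar kept about 2° of skew across the plate, then squared itself when it dropped into the V.

**Sliding:** I pushed the free end with closed fingers at about 3.6 N. I stopped when the force rose to about 10.5 N and the tool stalled, then backed off and lifted clear.

**Last checks:**
- **Bar position:** it lies square in the groove at station x≈77 mm, with its ends at y≈-94 to -96 and +54.4 mm. The expected ends are -95 and +55, so this agrees within the 2 mm calibration.
- **Stop:** no gap to it shows in the top or scene views.
- **Bar height:** the wrist camera put the bar's top at 57.6 mm, close to the expected 56.5 mm. The scene camera read 60–62 mm, as it has read a few mm high throughout.
- **Other things:** the ring gauge, gauge block, ball and look-alikes appeared undisturbed. I compared these by eye, not by measurement. The scan part, oil jar and screwdriver were nowhere near the arm's path, and I did not re-check them at the end.
- **Robot:** it was still and touching nothing.

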